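Lock a radio's battery hatch with its key

TASK

The portable radio lies face down and its battery hatch is still unlocked. Take the yellow key from its wooden rest, press its blade into the slot of the orange lock and turn it a quarter turn clockwise until it stops and the lock springs back up, seated; do it gently and do not force it. Then stand the key back upright in its rest, fully home, and leave the other things on the table alone.

Things in the scene. Friction and masses are not known exactly. Their poses are not given: they have to be found in the camera images.
- radio: Teal portable radio, 130 x 210 mm, 55 mm high, face down, fixed. Origin: centre of its underside; z up, y along its length. In its back a round orange lock, centre at x 0, y -45 mm, in a well 44 mm wide. Red dots (radio's x direction, 28 mm from the lock's centre) show where the unlocked slot points, green dots (y direction) roughly where the locked one does.
- slot (a point): Centre of the slot's floor in the orange lock, on its turning axis; x along the slot, y across, z up. Lock head 30 mm wide, top 58 mm over the table. The slot is 25 mm long, closed at both ends, 5 mm wide, 7 mm deep: floor 51 mm over the table with the lock up. The blade fits either way round, with about 0.1 rad of play each way, so it must turn that much farther than the lock.
- lock (a joint): Turn, rad: 0 to 0.25 at the start, grows clockwise from above. A bayonet: while up, a pin blocks it at about 0.3; pressed in 2.3 mm or more it turns lightly (0.05 Nm), the pin under a ridge. The stop lies anywhere from 1.1 to 1.7 and must be felt (0.2 Nm there is too much). Only within 0.07 before it is the pin free: let go there, the lock springs up, seated. Else it stays down.
- plunger (a joint): How far the lock is pressed in, m: 0 up, 0.0035 at its bottom stop. Its spring needs about 5 N to begin to move and 7 N at the bottom; pushes over 25 N are too much for it.
- key: Key standing in the rest, about 50 g. Origin: centre of the blade's lower edge; z up, x along the blade's width. Steel blade 20 mm wide (x), 3 mm thick (y; lowest 4 mm: 2 mm thick), 22 mm long; above it a black collar 26 mm in diameter, 5 mm high; then a flat yellow handle 24 mm (x) by 12 mm (y), from 27 to 75 mm above the origin.
- key_grip (a point): Centre of the key's handle, 55 mm above the blade's lower edge; axes as the key. Grip it across its 12 mm (y).
- rest: Wooden block 56 x 56 mm, 30 mm high, fixed. Origin: centre of its underside; z up. In its top centre a hole 23 mm (x) by 6 mm (y), 25 mm deep, chamfered 2 mm; the key's blade stands in it (either way round), its collar on the block, so the key's origin is 8 mm above the table. Two blue cells stand 80 to 90 mm from its centre on its +x side.
- cell_a: Spare battery cell, blue, 33 mm in diameter, 61 mm high, standing loose near the rest: leave it alone.
- cell_b: Second spare cell, the same.
- pawn_red: Red game pawn, 22 mm in diameter, 33 mm high, loose: leave it alone.
- pawn_green: Green game pawn, the same size.
- pawn_yellow: Yellow game pawn, the same size.
Things that resemble listed ones, but are neither listed nor needed, are in the scene too. Of the things shaped like the rest, the wooden one is meant.

How it is judged:
By the outcome, as a careful person would: the job done as asked, in the order asked, and still so for the second after the job is handed in, with the robot touching nothing.
It also fails if it takes over 72 s, if anything falls off the work surface, if the arm or the gripper's body presses on something with over 40 N, if the wrist force passes 120 N, or if a joint passes its speed limit or range.

ROBOT

A 7-joint arm with a two-finger parallel gripper is mounted at the origin on the work surface. World frame = base frame: x ahead of the robot, y to its left, z up, the work surface at z = 0. Lengths are in m, angles in rad, forces in N, time in s.
With the tool pointing down it reaches from about 0.4 to 0.85 m from the base axis. Payload 6.9 kg.
Tool frame: the origin (TCP) lies midway between the tips of the shut fingers; the grasp point (between the pads) lies behind it (ctrl.pinch_z is the z of the grasp point in the tool frame, in m); z points along the fingers, y is the direction in which the jaws open and shut (so a half turn about z gives the same grasp; the last joint's range is limited). The gripper opens to 85 mm and grips with 20 to 120 N. Pads are 22 mm wide; open, the fingers measure 114 mm over their backs; the gripper's body (76 mm by 85 mm) begins 54 mm behind the grasp point. The pads swing forward as they close: fully open they stand 13 mm farther back than shut.
Start: joints at [1.381, 0.507, -0.238, 1.5, 0.126, 1.149, -0.155], TCP at [0.182, -0.598, 0.231] pointing down, gripper open.
Joint ranges: [-3.08, 3.08], [-0.24, 2.05], [-1.43, 1.35], [0, 2.5], [-1.52, 4.66], [0.17, 1.96], [-2.89, 2.89]. Speed limits (rad/s): [2.39, 2.39, 3.14, 3.14, 3.14, 3.14, 3.14].

INTERFACE

Orientations are given as a unit quaternion [w, x, y, z].
In Python, from station import ctrl, get_state, vision, ticket, models gives the robot as it stands. Calls block until the motion is done:
- ctrl.movep(position, orientation): joint-space move of the TCP to a pose.
- ctrl.movel(position, frame=None, max_speed=0.15): straight line of the TCP; frame=None keeps the orientation; max_speed is the mean speed in m/s.
- ctrl.set_joints(angles): joint-space move.
- ctrl.ungrasp() and ctrl.close_gripper(force=None): open the fingers fully, or close them until they stop; force is the grip in N (None keeps the last).
- ctrl.pause(seconds).
- ctrl.ik(position, orientation): joint angles nearest the present ones, or None.
- get_state(): the state.
- vision.grab_frame(name): name is "scene" or "top" or "wrist"; returns (picture, depth): 480x640x3 uint8, blue, green, red; 480x640 float32, m along the optical axis (not along the pixel's ray), 0 where there is no reading.
- vision.camera_info(name): a dict with "mtx" (3x3 intrinsics, pixels), "R" (3x3) and "t" (3): a world point X has camera coordinates R X + t; the wrist camera has in their place "hand_eye" (4x4, takes a point from camera to tool coordinates, whose origin is the TCP and whose axes are the flange's). Camera axes: x right, y down, z forward; pixel columns grow to the right and rows downward; lengths in m; the calibration is good to about 2 mm. A picture is of the moment at which its call begins: read the wrist's pose just before it. camera_info takes no time and is no camera call.
A pose or a line that the arm cannot do raises ctrl.Unreachable and nothing moves.
- ticket.close_job(): hands the job in, once; it reports no verdict.
Trained networks look in the newest picture that a camera, given by its name, has taken for a name from the list of things; names that differ only in an ending like _2 or _b are one class to them, and where a whole thing is asked for, a point or a joint stands for the part that bears it (a point fixed in the world has none). Each returns a list of dicts, best first, with "p" (0 to 1); they miss things now and then, are a little off and sometimes report something else, mostly with a low value. They report only what shows in the picture. A call takes as long as a camera call. They do not tell look-alikes from the thing itself.
- models.recognise(camera, target): "point" ([column, row] in pixels, amid what is visible of it).
- models.masks_of(camera, target): "mask" (480x640 bool, what is visible of it) and "point" ([column, row] in pixels, amid what is visible of it).
The state is a dict: "time": time; "qpos": joint angles; "qd": joint speeds; "tau": joint torques, N m; "tcp_pos": TCP position; "eef_rot": TCP orientation; "contact_force": force on the tool from outside, world axes, zero at the start; "wrist_torque": the same for the moment, N m; "width": finger opening in m.
Only numpy, scipy, OpenCV 4.12 (cv2) and the standard library are available. Lean on these libraries where they do the work, as an engineer would, in place of code of your own. Each camera call takes 0.05 s, during which the arm holds its last target. There are 200 camera calls.

## Working session

There is one attempt and no reset: what is moved stays moved. The work goes in short steps, each a Python script; the robot and the scene stay as the last script left them, time stands still between calls to the robot, and variables do not carry over. Pictures are saved under pics/ and viewed, about 8 in all and at most 12, crops included, and the job is handed in when it is done.

```bash
ls; mkdir -p pics; python3 - <<'E'
from station import ctrl, get_state, vision, models
import cv2, numpy as np
s=get_state(); print(s['time'],s['tcp_pos'],s['eef_rot'],s['width'],ctrl.pinch_z)
ims=[]
for c in ("top","scene"):
    im,d=vision.grab_frame(c); ims.append(im); ci=vision.camera_info(c)
    K,R,t=map(np.array,(ci["mtx"],ci["R"],ci["t"]))
    print(c,"cam pos",-R.T@t)
    np.savez(f"{c}.npz",im=im,d=d,K=K,R=R,t=t)
    for n in ("key","rest","radio","slot","cell_a"):
        for r in models.masks_of(c,n)[:4]:
            m=r["mask"]&(d>0); v,u=np.nonzero(m); z=d[m]
            if len(z)==0: continue
            P=(np.linalg.inv(K)@np.stack([u*z,v*z,z])).T-t; P=P@R
            print(c,n,round(r["p"],2),np.round(r["point"]),np.round(np.median(P,0),3),np.round(np.percentile(P,3,axis=0),3),np.round(np.percentile(P,97,axis=0),3),len(z))
    cv2.imwrite(f"pics/{c}0.png",im)
print(vision.camera_info("wrist"))
E
```

```text
pics
0.0 [ 0.18136498 -0.5975983   0.23043537] [-8.64219931e-04  9.89155283e-01  1.46870890e-01 -1.42265849e-04] 0.08502162177868214 -0.0187
top cam pos [0.44355971 0.03901767 1.07446062]
top key 0.69 [263. 234.] [0.546 0.156 0.068] [0.536 0.148 0.028] [0.559 0.166 0.085] 177
top rest 0.95 [169. 210.] [0.591 0.344 0.03 ] [0.563 0.316 0.001] [0.62  0.376 0.034] 989
top rest 0.81 [298. 275.] [0.459 0.093 0.03 ] [0.432 0.066 0.006] [0.486 0.121 0.034] 840
top rest 0.75 [265. 236.] [0.546 0.156 0.03 ] [0.52  0.132 0.003] [0.575 0.188 0.034] 740
top radio 0.62 [444. 231.] [ 0.543 -0.187  0.055] [ 0.469 -0.288  0.032] [ 0.62  -0.087  0.059] 8316
top slot 0.71 [466. 233.] [ 0.53  -0.231  0.057] [ 0.516 -0.244  0.049] [ 0.543 -0.219  0.061] 218
top cell_a 0.64 [250. 182.] [0.628 0.183 0.06 ] [0.616 0.17  0.002] [0.645 0.198 0.064] 321
top cell_a 0.59 [281. 193.] [0.617 0.122 0.06 ] [0.605 0.108 0.013] [0.634 0.136 0.064] 284
scene cam pos [ 0.85965512 -0.47423527  0.6134606 ]
scene key 0.63 [369. 219.] [0.552 0.157 0.058] [0.539 0.151 0.031] [0.562 0.165 0.082] 459
scene rest 0.67 [302. 243.
[... 464 characters left out ...]
ell_a 0.93 [418. 237.] [0.637 0.175 0.042] [0.621 0.17  0.004] [0.649 0.197 0.061] 718
scene cell_a 0.65 [396. 259.] [0.626 0.114 0.039] [ 0.6    0.108 -0.001] [0.638 0.144 0.061] 835
{'mtx': array([[359.64282469,   0.        , 323.49931157],
       [  0.        , 359.64282469, 237.52351897],
       [  0.        ,   0.        ,   1.        ]]), 'hand_eye': array([[ 4.18328267e-04, -9.57972522e-01, -2.86859675e-01,
         7.29497302e-02],
       [ 9.99999762e-01,  2.43569540e-04,  6.44898037e-04,
         7.73428870e-04],
       [-5.47924319e-04, -2.86859876e-01,  9.57972396e-01,
        -1.41260273e-01],
       [ 0.00000000e+00,  0.00000000e+00,  0.00000000e+00,
         1.00000000e+00]])}
```

```bash
python3 - <<'E'
import cv2,numpy as np
a=cv2.imread("pics/top0.png")
l=cv2.resize(a[150:310,140:320],None,fx=3.4,fy=3.4,interpolation=cv2.INTER_CUBIC)
cv2.imwrite("pics/t1.png",l)
r=cv2.resize(a[150:320,370:530],None,fx=3.4,fy=3.4,interpolation=cv2.INTER_CUBIC)
cv2.imwrite("pics/t2.png",cv2.resize(np.hstack([l[:540],r[:540]]),(800,380)))
E
```

```text
(no output)
```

View pics/t2.png

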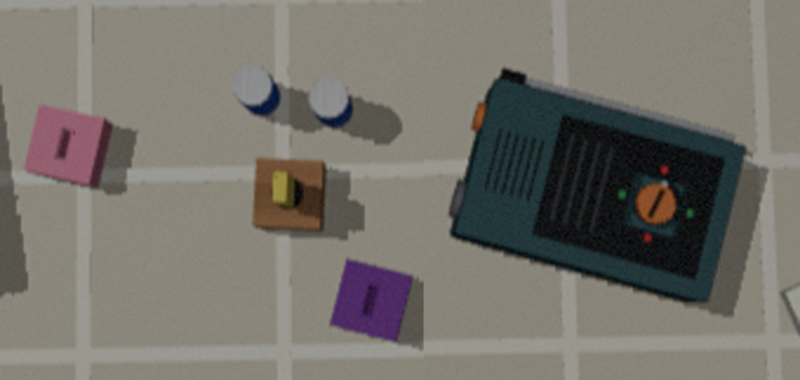

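View pics/scene0.png

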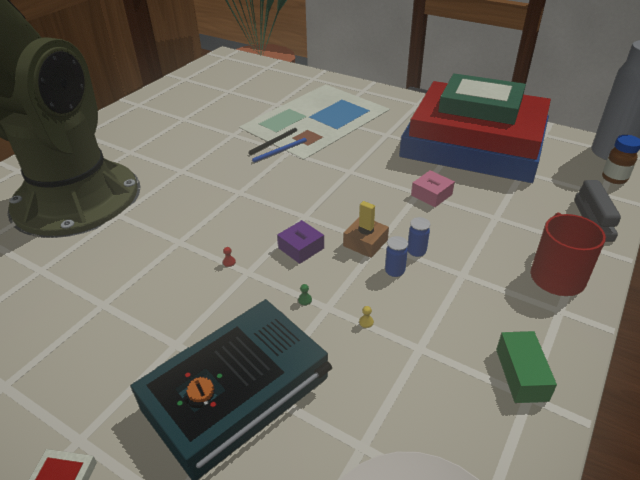

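```bash
cat > h.py <<'E'
from station import ctrl, get_state, vision, models, ticket
import numpy as np, cv2
from scipy.spatial.transform import Rotation as Ro
def quat(yaw):  # tool down, tool x at yaw
    return np.array([0,np.cos(yaw/2),np.sin(yaw/2),0])
def pose():
    s=get_state(); q=s['eef_rot']; return np.array(s['tcp_pos']),Ro.from_quat([q[1],q[2],q[3],q[0]]).as_matrix()
CI=vision.camera_info("wrist"); K=np.array(CI["mtx"]); HE=np.array(CI["hand_eye"])
def grab(name):
    p,R=pose(); im,d=vision.grab_frame("wrist"); cv2.imwrite(f"pics/{name}.png",im); np.savez(name+".npz",im=im,d=d,p=p,R=R); return im,d,p,R
def toplane(uv,z,p,R):
    uv=np.atleast_2d(uv).astype(float)
    r=np.c_[(uv-K[:2,2])/K[0,0],np.ones(len(uv))]@(R@HE[:3,:3]).T
    o=p+R@HE[:3,3]
    return o+r*((z-o[2])/r[:,2])[:,None]
def st():
    s=get_state(); return s['time'],np.array(s['contact_force']),np.array(s['wrist_torque']),np.array(s['tcp_pos']),s['width']
E
python3 - <<'E'
from h import *
for P,ys in (((.531,-.232,.16),(-.29,-.54,-2.0,2.6,1.1,2.85)),((.546,.156,.16),(0,np.pi))):
    for y in ys:
        q=ctrl.ik(np.array(P),quat(y)); print(P,y,None if q is None else np.round(q,2))
t=get_state()['time']
for i,y in enumerate((-.54,2.6)):
    try:
        ctrl.movep(np.array([.531,-.232,.175]),quat(y)); im,d,p,R=grab(f"slot{i}"); print(get_state()['time'],p)
        print([ (round(r['p'],2),np.round(r['point'])) for r in models.masks_of("wrist","slot")])
    except ctrl.Unreachable as e: print(y,e)
E
```

```text
(0.531, -0.232, 0.16) -0.29 [ 0.5   0.5  -0.21  1.73  0.12  0.93 -1.61]
(0.531, -0.232, 0.16) -0.54 [ 0.46  0.5  -0.13  1.73  0.08  0.92 -1.82]
(0.531, -0.232, 0.16) -2.0 [-0.25  0.77  1.15  1.74 -0.76  1.16 -2.44]
(0.531, -0.232, 0.16) 2.6 [ 0.89  0.61 -0.85  1.72  0.52  1.05  0.89]
(0.531, -0.232, 0.16) 1.1 [ 0.72  0.54 -0.55  1.72  0.33  0.97 -0.43]
(0.531, -0.232, 0.16) 2.85 [ 0.91  0.63 -0.89  1.72  0.55  1.07  1.11]
(0.546, 0.156, 0.16) 0 [ 0.1   0.54 -0.66  1.75  0.39  0.98 -2.28]
(0.546, 0.156, 0.16) 3.141592653589793 [ 0.35  0.72 -1.16  1.75  0.71  1.17  0.54]
2.5 [ 0.53061446 -0.23320798  0.17508399]
[(0.71, array([320., 226.]))]
4.8583 [ 0.53093934 -0.23203075  0.17493776]
[(0.57, array([323., 227.]))]
```

```bash
cat > slot.py <<'E'
from h import *
def lockfit(name,z=.058):
    f=np.load(name+".npz"); im,p,R=f["im"],f["p"],f["R"]
    hsv=cv2.cvtColor(im,cv2.COLOR_BGR2HSV)
    m=cv2.inRange(hsv,(5,120,90),(22,255,255))
    n,l,s,c=cv2.connectedComponentsWithStats(m); 
    i=1+np.argmax([s[k,4]-20*np.hypot(*(c[k]-[320,227])) for k in range(1,n)])
    cnt=max(cv2.findContours((l==i).astype(np.uint8),cv2.RETR_EXTERNAL,cv2.CHAIN_APPROX_NONE)[0],key=len)
    hull=cv2.convexHull(cnt)[:,0]
    W=toplane(hull,z,p,R)[:,:2].astype(np.float32)
    (cx,cy),(a,b),_=cv2.fitEllipse(W*1000)
    # dark slot inside
    hm=np.zeros(m.shape,np.uint8); cv2.fillConvexPoly(hm,hull.astype(np.int32),1); hm=cv2.erode(hm,np.ones((5,5)))
    v,u=np.nonzero((hm>0)&(m==0)&(hsv[...,2]<90)); S=toplane(np.c_[u,v],z,p,R)[:,:2]*1000
    mu=S.mean(0); w,V=np.linalg.eigh(np.cov(S.T)); d=V[:,1]
    pr=(S-mu)@V
    return (cx,cy),(a,b),mu,np.arctan2(d[1],d[0])%np.pi,np.ptp(pr,axis=0),len(S)
if __name__=="__main__":
    for n in ("slot0","slot1"):print(n,*[np.round(x,2) for x in lockfit(n)])
E
python3 slot.py; python3 -c "
import cv2,numpy as np
a,b=[cv2.imread(f'pics/slot{i}.png')[130:330,220:420] for i in (0,1)]
cv2.imwrite('pics/s01.png',cv2.resize(np.hstack([a,b]),(800,400),interpolation=cv2.INTER_CUBIC))"
```

```text
slot0 [ 531.42 -231.37] [31.43 31.95] [ 531.52 -231.47] 2.65 [ 3.6  22.62] 145
slot1 [ 530.46 -232.51] [31.56 32.37] [ 530.64 -232.42] 2.64 [ 3.49 21.8 ] 137
```

View pics/s01.png

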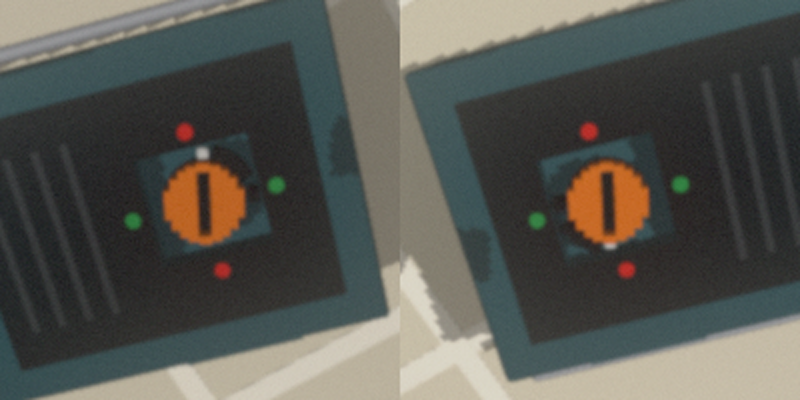

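```bash
python3 - <<'E'
from h import *
ctrl.movep(np.array([.546,.156,.185]),quat(np.pi)); im,d,p,R=grab("key0"); print(get_state()['time'],p)
for n in ("key","rest"):
    for r in models.masks_of("wrist",n): print(n,round(r['p'],2),np.round(r['point']))
cv2.imwrite("pics/k0.png",cv2.resize(im[100:380,160:480],(640,560),interpolation=cv2.INTER_CUBIC))
# yellow handle top & rest outline
hsv=cv2.cvtColor(im,cv2.COLOR_BGR2HSV)
v,u=np.mgrid[:480,:640]; r=np.stack([(u-K[0,2])/K[0,0],(v-K[1,2])/K[0,0],np.ones(u.shape)],-1)*d[...,None]
W=(r@HE[:3,:3].T+HE[:3,3])@R.T+p
def rect(m,z):
    vv,uu=np.nonzero(m); c=toplane(np.c_[uu,vv],z,p,R)[:,:2]*1000
    (a,b),(w,h),ang=cv2.minAreaRect(c.astype(np.float32)); print(z,np.round([a,b,w,h,ang],2),len(c),'mean',c.mean(0))
Y=cv2.inRange(hsv,(22,100,60),(38,255,255))>0
near=(np.hypot(W[...,0]-.546,W[...,1]-.156)<.045)&(d>0)
print("yellow z",np.percentile(W[Y&near][:,2],[5,50,95]))
rect(Y&near&(W[...,2]>.079),.083)
rect(near&(W[...,2]>.025)&(W[...,2]<.034),.030)
E
```

```text
6.4 [0.54657246 0.15421082 0.18465617]
key 0.76 [336. 227.]
rest 0.88 [536. 264.]
rest 0.6 [333. 208.]
rest 0.58 [250. 110.]
yellow z [0.04355303 0.08107876 0.08257246]
0.083 [548.66 161.51  11.73  23.81  85.57] 516 mean [548.42171782 161.60790931]
0.03 [549.28 161.71  55.74  56.54  86.45] 3377 mean [546.39129289 161.48260126]
```

View pics/k0.png

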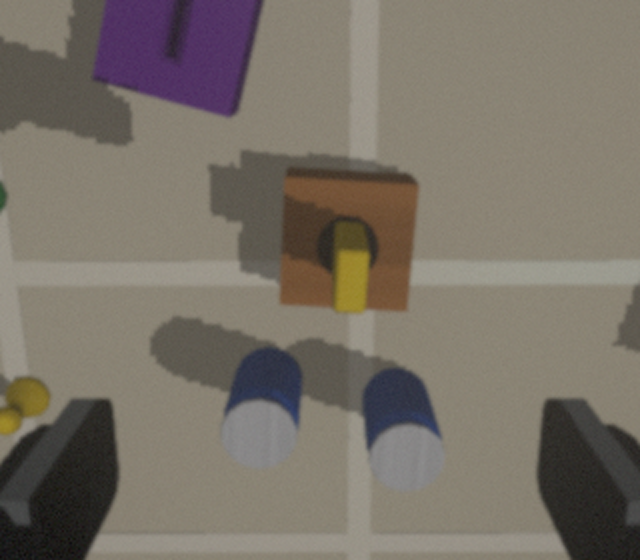

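```bash
cat >> h.py <<'E'
def yaw_now():
    R=pose()[1]; return np.arctan2(R[1,0],R[0,0])
def wrap(a): return (a+np.pi)%(2*np.pi)-np.pi
def goto(pos,yaw,n=2,speed=.15,settle=.25,log=False):
    """line to pose with feedback correction of the steady error"""
    pos=np.array(pos,float); c=pos.copy(); cy=yaw
    for i in range(n):
        ctrl.movel(c,quat(cy),max_speed=speed); ctrl.pause(settle)
        p,_=pose(); e=pos-p; ey=wrap(yaw-yaw_now())
        if log: print("t %.2f err mm"%get_state()['time'],np.round(e*1000,2),"yaw",round(ey,4))
        if np.linalg.norm(e)<3e-4 and abs(ey)<.005: break
        c=c+e; cy=cy+ey
    return c,cy
E
python3 - <<'E'
from h import *
y=np.pi-.068
print(st())
goto([.5489,.1622,.12],y,n=2,log=True)
goto([.5489,.1622,.046],y,n=2,speed=.1,log=True)
b=st(); print(b)
ctrl.close_gripper(force=50); ctrl.pause(.3)
a=st(); print(a, yaw_now()); np.save("grasp.npy",np.r_[a[3],yaw_now()])
im,d,p,R=grab("grip"); cv2.imwrite("pics/grip.png",im)
E
```

```text
(6.5, array([-0.10011045,  0.09820716, -0.70426734]), array([-0.03739329, -0.00948873,  0.04362487]), array([0.54652185, 0.15437805, 0.18476053]), 0.08556349768064098)
t 7.33 err mm [-0.41 -0.14 -0.89] yaw 0.0001
t 7.83 err mm [0.4  0.1  0.88] yaw -0.0001
t 8.97 err mm [-0.29 -0.05 -0.54] yaw 0.0001
t 9.47 err mm [0.26 0.04 0.54] yaw -0.0002
(9.4667, array([ 0.90714549,  0.4561378 , -0.12481183]), array([-1.21711533e-02, -1.46106985e-05, -2.22328565e-02]), array([0.54863557, 0.16216242, 0.04545722]), 0.08560841881373255)
(10.425, array([1.09923645, 0.36726165, 1.73988347]), array([-0.01244537, -0.03411399,  0.00068798]), array([0.54869008, 0.16216791, 0.04554214]), 0.011245173980561482) 3.0736934378035343
```

```bash
python3 - <<'E'
from h import *
g=np.load("grasp.npy"); 
def log(tag,tgt):
    for _ in range(4):
        s=st(); print(tag,"%.2f"%s[0],np.round((s[3]-tgt)*1000,2),"F",np.round(s[1],2),"T",np.round(s[2],3)); ctrl.pause(.25)
ctrl.movel(g[:3]+[0,0,.03],quat(g[3]),max_speed=.06); log("lift30",g[:3]+[0,0,.03])
t=g[:3]+[0,0,.11]; ctrl.movel(t,quat(g[3])); log("up",t)
im,d,p,R=grab("held"); print(get_state()['width'])
cv2.imwrite("pics/held.png",im[150:480,120:520])
E
```

```text
lift30 11.12 [ 0.06 -0.18  0.11] F [-0.13  0.15 -1.02] T [ 0.018 -0.043 -0.046]
lift30 11.38 [-0.19 -0.09 -0.33] F [-1.06 -0.35 -0.86] T [-0.021  0.002  0.032]
lift30 11.62 [-0.06  0.02 -0.11] F [ 0.36 -0.23 -0.73] T [ 0.021  0.023 -0.004]
lift30 11.88 [-0.01  0.   -0.01] F [ 0.12 -0.74 -1.04] T [ 0.021 -0.016 -0.036]
up 12.81 [-0.24 -0.52 -0.63] F [-0.75  0.04 -1.  ] T [-0.037  0.026 -0.023]
up 13.06 [-0.37 -0.22 -0.89] F [ 0.02 -0.28 -0.54] T [-0.009  0.004  0.028]
up 13.31 [-0.08  0.02 -0.19] F [ 0.15 -0.61  0.08] T [-0.046 -0.035 -0.065]
up 13.56 [0.02 0.01 0.02] F [-0.26 -0.81 -0.26] T [-0.038  0.051  0.082]
0.011392043654379777
```

View pics/held.png

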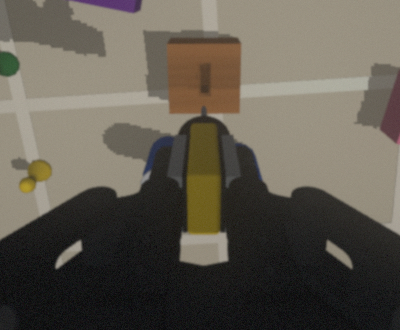

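```bash
python3 - <<'E'
from h import *
iHE=np.linalg.inv(HE)
for q in ([.01,0,.0375],[.01,.0,.0375],[.012,.006,-.0375],[-.012,.006,-.0375],[-.012,-.006,-.0375],[.012,-.006,-.0375]):
    c=iHE[:3,:3]@q+iHE[:3,3]; print(q,np.round((K@(c/c[2]))[:2],1))
ctrl.movep(np.array([.531,-.2319,.15]),quat(2.645)); ctrl.pause(.6)
t=np.array([.531,-.2319,.109]); ctrl.movel(t,quat(2.645),max_speed=.08); ctrl.pause(.7)
s=st(); print(s[0],np.round((s[3]-t)*1000,2),yaw_now()); grab("hover")
im=np.load("hover.npz")["im"]; cv2.imwrite("pics/hov.png",cv2.resize(im[150:350,220:420],(600,600),interpolation=cv2.INTER_CUBIC))
E
```

```text
[0.01, 0, 0.0375] [325.1 254.6]
[0.01, 0.0, 0.0375] [325.1 254.6]
[0.012, 0.006, -0.0375] [344.5 326. ]
[-0.012, 0.006, -0.0375] [343.3 387.6]
[-0.012, -0.006, -0.0375] [308.5 387.6]
[0.012, -0.006, -0.0375] [307.7 325.9]
17.2917 [-0.   -0.02 -0.  ] 2.6450228153388498
```

View pics/hov.png

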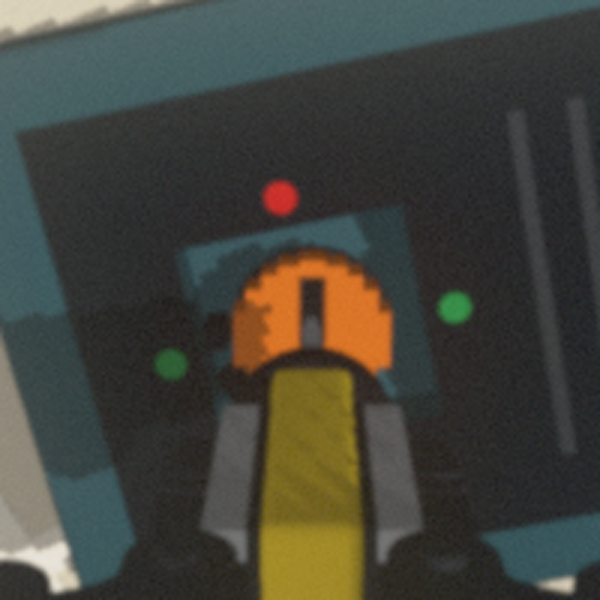

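```bash
cat >> h.py <<'E'
def avg(n=6,dt=.02):
    a=[]
    for _ in range(n):
        s=get_state(); a.append(np.r_[s['contact_force'],s['wrist_torque'],s['tcp_pos']]); ctrl.pause(dt)
    a=np.mean(a,0); return a[:3],a[3:6],a[6:]
E
python3 - <<'E'
from h import *
y=2.645; F0,T0,_=avg(10); print("base",F0,T0); np.save("base.npy",np.r_[F0,T0])
z=.109
for z in list(np.arange(.104,.0889,-.0025))+list(np.arange(.0885,.0845,-.0005)):
    ctrl.movel(np.array([.531,-.2319,z]),quat(y),max_speed=.03); ctrl.pause(.05)
    F,T,p=avg(4); print("%.2f"%get_state()['time'],"cmd %.2f"%(z*1e3),np.round(p*1e3,2),np.round(F-F0,2),np.round(T-T0,3))
    if F[2]-F0[2]>(3 if z>.0915 else 7): print("stop"); break
E
```

```text
base [-0.11987282  0.08489216 -0.5388924 ] [-9.40878367e-03 -1.47651418e-02  7.12499814e-05]
17.94 cmd 104.00 [ 530.96 -231.86  103.89] [0.08 0.05 0.3 ] [ 0.032  0.017 -0.049]
18.31 cmd 101.50 [ 530.97 -231.9   101.46] [ 0.36  0.05 -0.1 ] [0.017 0.036 0.001]
18.68 cmd 99.00 [ 530.97 -231.89   98.93] [-0.26 -0.25 -0.21] [0.028 0.041 0.014]
19.04 cmd 96.50 [ 530.96 -231.88   96.43] [0.26 0.08 0.46] [ 0.017 -0.009 -0.026]
19.41 cmd 94.00 [ 530.96 -231.88   93.92] [-0.28  0.18  0.36] [ 0.016 -0.014 -0.006]
19.77 cmd 91.50 [ 530.97 -231.87   91.43] [-0.03  0.13  0.42] [-0.004 -0.019  0.005]
20.14 cmd 89.00 [ 530.97 -231.89   88.94] [0.31 0.17 0.02] [-0.015  0.001  0.017]
20.51 cmd 88.50 [ 531.08 -231.89   88.56] [ 0.66 -0.15  0.62] [ 0.022 -0.005  0.018]
20.88 cmd 88.00 [ 531.13 -231.9    88.3 ] [-0.62  0.06  4.64] [-0.007  0.179 -0.017]
21.24 cmd 87.50 [ 531.12 -231.89   87.58] [-1.06 -0.05  4.89] [0.031 0.151 0.013]
21.61 cmd 87.00 [ 531.11 -231.89   87.05] [-0.51  0.09  5.46] [ 0.007  0.096 -0.021]
21.98 cmd 86.50 [ 531.11 -231.9    86.58] [-0.25 -0.04  6.09] [ 0.045  0.094 -0.009]
22.34 cmd 86.00 [ 531.1  -231.88   86.09] [-0.25  0.    6.28] [0.021 0.109 0.004]
22.71 cmd 85.50 [ 531.11 -231.9    85.63] [-0.74  0.09  6.63] [0.033 0.119 0.007]
23.07 cmd 85.00 [ 531.13 -231.89   85.16] [-0.64 -0.42  6.36] [0.021 0.138 0.015]
```

```bash
python3 - <<'E'
from h import *
b=np.load("base.npy"); F0,T0=b[:3],b[3:]; P=np.array([.531,-.2319,.0851]); y=2.645
for k in range(5): y-=.03; ctrl.movel(P,quat(y),max_speed=.05); F,T,p=avg(5); print("%.2f y %.3f act %.4f"%(get_state()['time'],y,yaw_now()),np.round(p*1e3,2),np.round(F-F0,1),np.round(T-T0,3))
for k in range(6):
    y-=.08; ctrl.movel(P,quat(y),max_speed=.05); F,T,p=avg(5); print("%.2f y %.3f act %.4f"%(get_state()['time'],y,yaw_now()),np.round(p*1e3,2),np.round(F-F0,1),np.round(T-T0,3))
    if (T-T0)[2]>.13: print("guard"); break
E
```

```text
23.41 y 2.615 act 2.6151 [ 531.17 -231.89   85.3 ] [-0.3 -0.2  6.6] [0.02  0.127 0.006]
23.74 y 2.585 act 2.5850 [ 531.2  -231.89   85.31] [-0.3 -0.1  6.3] [ 0.022  0.098 -0.025]
24.07 y 2.555 act 2.5550 [ 531.25 -231.91   85.33] [-0.3 -0.3  6.4] [0.023 0.072 0.026]
24.41 y 2.525 act 2.5250 [ 531.26 -231.92   85.34] [-0.3  0.2  6.5] [0.016 0.073 0.025]
24.74 y 2.495 act 2.4950 [ 531.26 -231.91   85.33] [-0.2 -0.2  6.1] [-0.01   0.071  0.024]
25.07 y 2.415 act 2.4150 [ 531.26 -231.93   85.35] [-0.1 -0.2  6.3] [-0.01   0.065  0.009]
25.41 y 2.335 act 2.3351 [ 531.28 -231.92   85.36] [-0.4  0.1  6.5] [ 0.008  0.066 -0.012]
25.74 y 2.255 act 2.2550 [ 531.27 -231.94   85.37] [-0.6 -0.   5.8] [-0.01   0.071 -0.005]
26.07 y 2.175 act 2.1749 [ 531.26 -231.95   85.36] [-0.   0.2  6.2] [-0.003  0.081 -0.004]
26.41 y 2.095 act 2.0950 [ 531.26 -231.96   85.36] [ 0.1 -0.2  6.6] [-0.005  0.081  0.008]
26.74 y 2.015 act 2.0150 [ 531.26 -231.97   85.36] [ 0.2 -0.4  6.5] [-0.008  0.084 -0.013]
```

```bash
python3 - <<'E'
from h import *
b=np.load("base.npy"); 
im,d,p,R=grab("turn"); F,T,_=avg(20,.01); print(F-b[:3],T-b[3:],get_state()['width'],get_state()['tau'])
cv2.imwrite("pics/turn_c.png",cv2.resize(im[150:350,220:420],(600,600),interpolation=cv2.INTER_CUBIC))
E
```

```text
[-0.21466699 -0.21710765  6.35873221] [-0.00968769  0.07130291  0.01277743] 0.011361432104708366 [-8.93410994e-02 -5.75686455e+01 -1.01248491e+01 -1.65013450e+01
  1.73723467e-03 -8.83085467e-02 -3.25446075e-03]
```

View pics/turn_c.png

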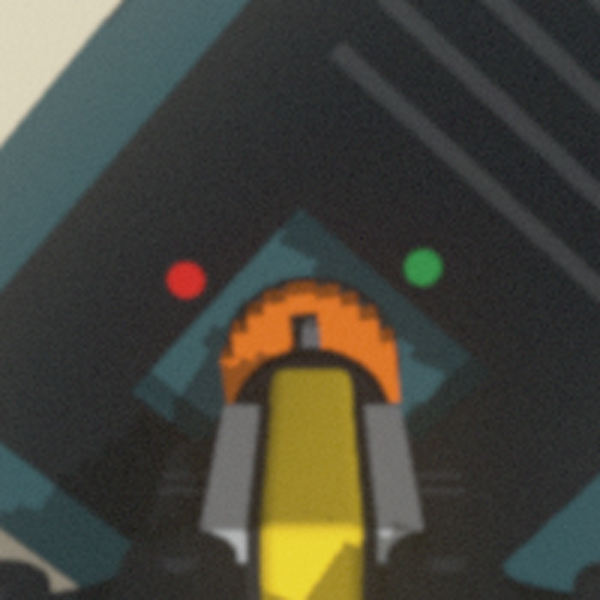

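```bash
python3 - <<'E'
from h import *
b=np.load("base.npy"); F0,T0=b[:3],b[3:]; P=np.array([.531,-.2319,.0851]); y=2.015
for k in range(60):
    y-= .04 if k<5 else .014
    ctrl.movel(P,quat(y),max_speed=.2); F,T,p=avg(4,.015); s=get_state()
    tz=(T-T0)[2]
    if tz>.06: T2=avg(8,.01)[1]; tz=(T2-T0)[2]
    print("%.2f y %.3f lag %.4f z %.2f Fz %.1f Tz %.3f tau6 %.4f"%(s['time'],y,yaw_now()-y,p[2]*1e3,(F-F0)[2],tz,s['tau'][6]))
    if tz>.06: print("guard"); break
    if y<1.0: break
E
```

```text
27.27 y 1.975 lag -0.0001 z 85.34 Fz 6.4 Tz 0.016 tau6 -0.0352
27.59 y 1.935 lag -0.0000 z 85.34 Fz 6.5 Tz 0.006 tau6 -0.0352
27.91 y 1.895 lag -0.0000 z 85.35 Fz 6.8 Tz 0.025 tau6 -0.0352
28.23 y 1.855 lag 0.0001 z 85.35 Fz 6.4 Tz -0.010 tau6 -0.0352
28.54 y 1.815 lag -0.0001 z 85.34 Fz 6.4 Tz 0.012 tau6 -0.0351
28.86 y 1.801 lag 0.0001 z 85.34 Fz 6.5 Tz 0.028 tau6 -0.0317
29.18 y 1.787 lag 0.0000 z 85.33 Fz 6.4 Tz 0.009 tau6 -0.0317
29.49 y 1.773 lag 0.0001 z 85.34 Fz 6.5 Tz 0.044 tau6 -0.0317
29.81 y 1.759 lag -0.0000 z 85.33 Fz 6.5 Tz 0.001 tau6 -0.0317
30.12 y 1.745 lag 0.0000 z 85.34 Fz 6.4 Tz 0.015 tau6 -0.0317
30.44 y 1.731 lag 0.0000 z 85.33 Fz 6.3 Tz 0.012 tau6 -0.0316
30.76 y 1.717 lag -0.0000 z 85.33 Fz 6.7 Tz 0.050 tau6 -0.0317
31.07 y 1.703 lag 0.0001 z 85.33 Fz 6.1 Tz -0.001 tau6 -0.0316
31.39 y 1.689 lag -0.0000 z 85.33 Fz 6.2 Tz 0.033 tau6 -0.0316
31.71 y 1.675 lag 0.0001 z 85.34 Fz 6.2 Tz 0.022 tau6 -0.0316
32.02 y 1.661 lag 0.0000 z 85.33 Fz 6.2 Tz 0.015 tau6 -0.0316
32.34 y 1.647 lag 0.0000 z 85.34 Fz 6.6 Tz 0.028 tau6 -0.0316
32.66 y 1.633 lag -0.0000 z 85.32 Fz 
[... 1209 characters left out ...]
0.0315
38.99 y 1.353 lag -0.0001 z 85.34 Fz 6.4 Tz 0.023 tau6 -0.0315
39.31 y 1.339 lag -0.0000 z 85.33 Fz 6.7 Tz 0.026 tau6 -0.0315
39.62 y 1.325 lag -0.0000 z 85.32 Fz 6.8 Tz 0.035 tau6 -0.0315
39.94 y 1.311 lag 0.0000 z 85.33 Fz 6.9 Tz 0.026 tau6 -0.0315
40.26 y 1.297 lag -0.0001 z 85.33 Fz 6.3 Tz 0.006 tau6 -0.0315
40.58 y 1.283 lag -0.0000 z 85.33 Fz 6.3 Tz 0.047 tau6 -0.0315
40.89 y 1.269 lag -0.0000 z 85.33 Fz 6.5 Tz 0.039 tau6 -0.0354
41.21 y 1.255 lag 0.0000 z 85.32 Fz 5.9 Tz 0.037 tau6 -0.0446
41.52 y 1.241 lag 0.0001 z 85.33 Fz 6.6 Tz 0.042 tau6 -0.0584
41.84 y 1.227 lag 0.0001 z 85.33 Fz 6.2 Tz 0.046 tau6 -0.0731
42.16 y 1.213 lag 0.0002 z 85.33 Fz 6.2 Tz 0.065 tau6 -0.0902
guard
```

```bash
python3 - <<'E'
from h import *
b=np.load("base.npy"); F0,T0=b[:3],b[3:]; y=1.213
for z in np.arange(.0858,.0891,.0008):
    ctrl.movel(np.array([.531,-.2319,z]),quat(y),max_speed=.03); F,T,p=avg(4,.015); s=get_state()
    print("%.2f z %.2f Fz %.1f Tz %.3f tau6 %.4f"%(s['time'],p[2]*1e3,(F-F0)[2],(T-T0)[2],s['tau'][6]))
E
```

```text
42.54 z 86.01 Fz 6.3 Tz 0.067 tau6 -0.0828
42.86 z 86.75 Fz 5.5 Tz 0.079 tau6 -0.0795
43.17 z 87.49 Fz 5.7 Tz 0.086 tau6 -0.0802
43.49 z 88.25 Fz 4.3 Tz 0.068 tau6 -0.0791
43.81 z 88.75 Fz 0.3 Tz 0.048 tau6 -0.0640
```

```bash
python3 - <<'E'
from h import *
b=np.load("base.npy"); F0,T0=b[:3],b[3:]; g=np.load("grasp.npy"); y=1.30
ctrl.movel(np.array([.531,-.2319,.0892]),quat(y),max_speed=.03); F,T,p=avg(4,.015); print((F-F0).round(2),(T-T0).round(3),get_state()['tau'][6])
ctrl.movel(np.array([.531,-.2319,.110]),quat(y),max_speed=.06); F,T,p=avg(4,.015); print((F-F0).round(2),(T-T0).round(3))
ctrl.movel(np.array([.531,-.2319,.15]),quat(y),max_speed=.15); ctrl.pause(.3); grab("after"); im=np.load("after.npz")["im"]
ctrl.movep(g[:3]+[0,0,.10],quat(g[3])); ctrl.pause(.5)
ctrl.movel(g[:3]+[0,0,.035],quat(g[3]),max_speed=.12); ctrl.pause(.7)
s=st(); print(s[0],(s[3]-g[:3])*1e3,yaw_now()-g[3],s[4]); grab("ret"); im2=np.load("ret.npz")["im"]
c=lambda i:cv2.resize(i[130:350,210:430],(400,400),interpolation=cv2.INTER_CUBIC)
cv2.imwrite("pics/after_ret.png",np.hstack([c(im),c(im2)]))
E
```

```text
[ 2.   -0.59  0.34] [-0.024 -0.402 -0.004] 0.06614930229261518
[ 0.11 -0.03 -0.32] [0.007 0.042 0.011]
48.8167 [-4.57909763e-03 -3.69075464e-02  3.49936538e+01] -6.864734402700634e-05 0.011607032986233811
```

View pics/after_ret.png

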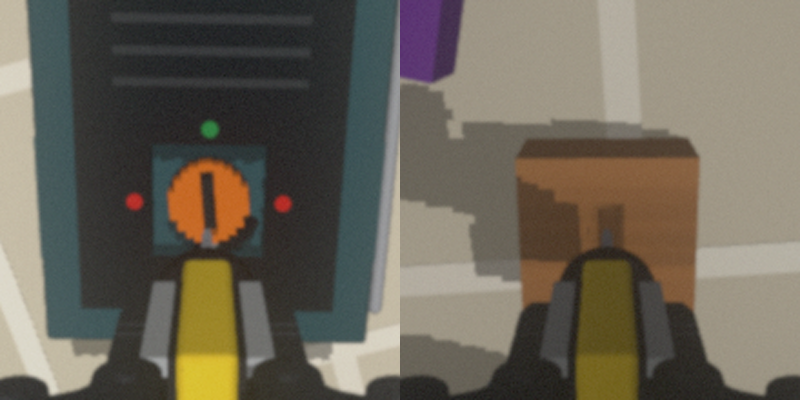

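```bash
python3 - <<'E'
from h import *
g=np.load("grasp.npy"); F0,T0,_=avg(6,.015); ok=True
for dz in [.026,.023,.020,.017,.013,.009,.005,.003,.0015,.0007,.0]:
    ctrl.movel(g[:3]+[0,0,dz],quat(g[3]),max_speed=.05); F,T,p=avg(4,.015)
    print("%.2f dz %.2f"%(get_state()['time'],(p[2]-g[2])*1e3),(F-F0).round(1),(T-T0).round(2))
    if (F-F0)[2]>5: print("contact"); break
E
```

```text
49.37 dz 25.59 [ 0.5 -0.3 -0.7] [ 0.01 -0.   -0.02]
49.68 dz 22.90 [ 0.4 -0.2 -0.3] [ 0.04 -0.04 -0.02]
50.00 dz 19.85 [ 0.   0.6 -0.4] [ 0.02  0.   -0.02]
50.32 dz 16.83 [-0.3 -0.3 -0.3] [ 0.   -0.02  0.01]
50.63 dz 12.77 [ 0.1  0.6 -0.3] [-0.01  0.01 -0.04]
50.95 dz 8.79 [ 0.4 -0.1  0.1] [ 0.02  0.01 -0.03]
51.27 dz 4.79 [ 0.5 -0.1 -0.3] [-0.    0.03 -0.02]
51.58 dz 2.93 [ 0.5 -0.3 -0.4] [ 0.01 -0.    0.  ]
51.90 dz 1.44 [ 0.3  0.1 -0.2] [-0.    0.03 -0.02]
52.22 dz 0.68 [ 0.8 -0.2  0. ] [ 0.01 -0.01 -0.04]
52.53 dz 0.01 [ 0.4 -0.3 -0.5] [ 0.04 -0.05 -0.  ]
```

```bash
python3 - <<'E'
from h import *
g=np.load("grasp.npy"); F0,T0,_=avg(6,.015)
for dz in np.arange(-.0005,-.0031,-.0005):
    ctrl.movel(g[:3]+[0,0,dz],quat(g[3]),max_speed=.05); F,T,p=avg(4,.015)
    print("%.2f dz %.2f"%(get_state()['time'],(p[2]-g[2])*1e3),(F-F0).round(1),(T-T0).round(2))
    if (F-F0)[2]>4: print("contact"); break
ctrl.ungrasp(); ctrl.pause(.3)
ctrl.movel(g[:3]+[0,0,.14],quat(g[3]),max_speed=.12); ctrl.pause(.5)
im,d,p,R=grab("final")
hsv=cv2.cvtColor(im,cv2.COLOR_BGR2HSV); Y=cv2.inRange(hsv,(22,100,60),(38,255,255))>0
v,u=np.mgrid[:480,:640]; r=np.stack([(u-K[0,2])/K[0,0],(v-K[1,2])/K[0,0],np.ones(u.shape)],-1)*d[...,None]
W=(r@HE[:3,:3].T+HE[:3,3])@R.T+p
near=Y&(np.hypot(W[...,0]-.5487,W[...,1]-.1622)<.03)
print("yellow z",np.percentile(W[near][:,2],[5,50,95]))
vv,uu=np.nonzero(near&(W[...,2]>.079)); c=toplane(np.c_[uu,vv],.083,p,R)[:,:2]*1000
print(cv2.minAreaRect(c.astype(np.float32)),get_state()['time'])
f,_=vision.grab_frame("scene"); cv2.imwrite("pics/scene1.png",f)
t,_=vision.grab_frame("top")
ff=cv2.resize(im[100:380,200:480],(400,400)); s2=cv2.resize(t[205:265,435:495],(400,400),interpolation=cv2.INTER_CUBIC)
cv2.imwrite("pics/fin.png",np.vstack([np.hstack([ff,s2])]))
# moved things: difference in the scene picture
a=cv2.imread("pics/scene0.png"); D=cv2.absdiff(a,f).max(2); D[:, :150]=0
for n in ("pawn_red","cell_a"): print(n,[np.round(x['point'],1) for x in models.recognise("scene",n) if x['p']>.4])
E
```

```text
52.95 dz -0.03 [-1.4 -1.7  5.3] [-0.24  0.32  0.03]
contact
yellow z [0.03987401 0.08124077 0.08256822]
((548.5884399414062, 161.3727569580078), (10.736712455749512, 23.649019241333008), 86.1380844116211) 55.825
pawn_red [array([229.4, 257.1])]
cell_a [array([396.2, 257.5]), array([418.8, 235.3])]
```

View pics/fin.png

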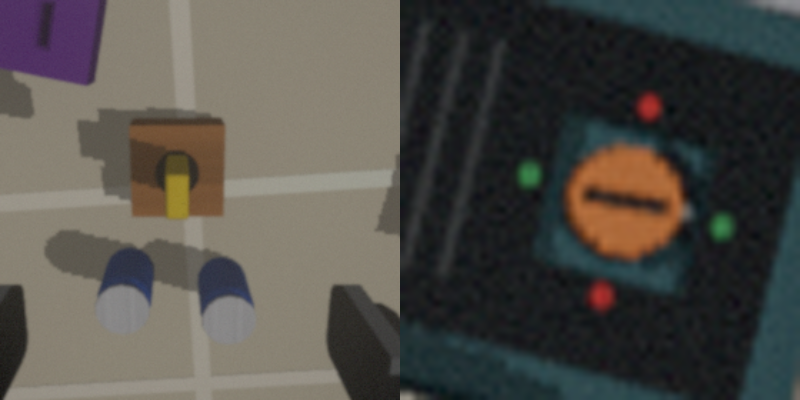

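View pics/scene1.png

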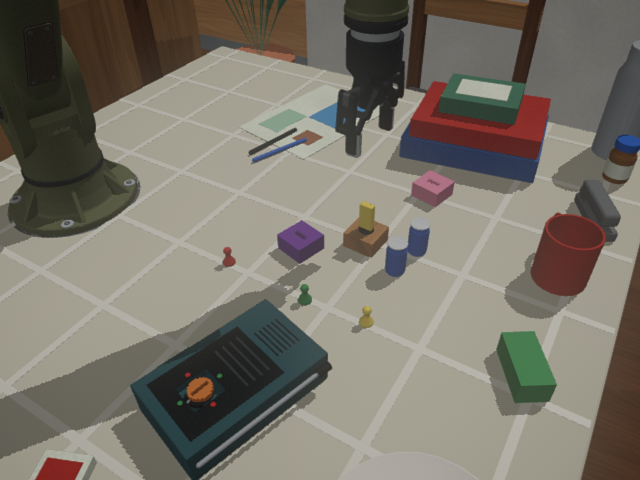

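```bash
python3 -c "
from station import ticket; print(ticket.close_job())"
```

```text
the job is handed in; nothing more can be done
None
```

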